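# Load the reference tile into the colour meter's sprung tray

## Robot

A 7-joint arm with a two-finger parallel gripper is mounted at the origin on the work surface. World frame = base frame: x ahead of the robot, y to its left, z up, the work surface at z = 0. Lengths are in m, angles in degrees, forces in N, time in s.
With the tool pointing down it reaches from about 0.425 to 1.025 m from the base axis. Payload 3.6 kg.
Tool frame: the origin (TCP) lies at the very end of the fingers, on their centre line; the grasp point (between the pads) lies 19 mm behind it; z points along the fingers, y is the line along which they close (so a half turn about z gives the same grasp; the last joint's range is limited). The gripper opens to 85 mm and grips with 20 to 120 N. Pads are 22 mm wide; open, the fingers measure 114 mm over their backs; the gripper's body (76 mm by 85 mm) begins 54 mm behind the grasp point. The pads swing forward as they close: fully open they stand 13 mm farther back than shut.
Start: joints at [-73.367, 33.873, 2.773, 92.16, -1.908, 54.013, -1.931], TCP at [0.271, 0.672, 0.231] pointing down, gripper open.
Joint ranges: [-153.93, 153.93], [-27.13, 128.08], [-72.61, 78.16], [10.71, 143.7], [-87.88, 267.88], [4.46, 118.87], [-176.78, 176.78]. Speed limits (degrees/s): [147.25, 147.25, 180, 180, 180, 180, 180].

## Interface

Orientations are given as [roll, pitch, yaw] about the fixed x, y, z axes, in that order (R = Rz(yaw) Ry(pitch) Rx(roll)).
In Python, from cell import robot gives the robot as it stands.
- The arm moves only by the tool drive_tool, never from a script. Its argument "targets" is one flat list of numbers, 5 for each row, row after row: the shift along the world's x, y, z in mm, then the turn about the world's z in degrees, then the opening in per cent of the stroke, from 0 (shut) to 100 (fully open). In form: [dx, dy, dz, roll, fingers, dx, dy, dz, roll, fingers, ...]. A call has 1 to 12 rows; each row shifts and turns the commanded pose from where the row before left it; what a row does not reach is not made up. A row lasts 1/12 s, in which the tool goes at most 41.7 mm and 7.16 degrees, less where a joint would pass 70% of its speed; a pose out of reach is approached as far as the arm can. A call is refused whole if a number of a shift passes 41.7 or a number of a turn 7.16, either way. A call with a gripper value outside its range is refused whole. The fingers move at their own pace and stop on an object; "grip_force" is the grip in N (left out, the last holds). Time passes only in rows, so rows that do not move let the fingers close. It gives the time, the measured TCP pose, the force, the opening and the grip force at its end, in the units of the state.
- robot.get_obs(): the state, without advancing time (a new reading comes with each control period).
- robot.get_image(name): name is "side" or "top" or "wrist"; returns a dict with "frame" (400x640x3 uint8, red, green, blue), "depth" (400x640 float32, m along the optical axis (not along the pixel's ray), 0 where there is no reading), "fx", "fy", "cx", "cy" (pixels), "rvec" (rotation vector, rad) and "tvec" (3), from world to camera coordinates, as OpenCV has them; the wrist camera has in their place "hand_eye" (4x4, takes a point from camera to tool coordinates, whose origin is the TCP and whose axes are the flange's). Camera axes: x right, y down, z forward; pixel columns grow to the right and rows downward; lengths in m; the calibration is good to about 2 mm. A picture is of the moment at which its call begins: read the wrist's pose just before it.
- robot.sign_off(): hands the job in; it is judged then, once.
Trained networks look in the newest picture that a camera, given by its name, has taken for a name from the list of things; names that differ only in an ending like _2 or _b are one class to them, and where a whole thing is asked for, a point or a joint stands for the part that bears it (a point fixed in the world has none). Each returns a list of dicts, best first, with "p" (0 to 1); they miss things now and then, are a little off and sometimes report something else, mostly with a low value. They report only what shows in the picture. A call takes as long as a camera call. They do not tell look-alikes from the thing itself.
- robot.boxes_of(camera, label): "centre" ([x, y, z] in m, in world coordinates, good to about 4 mm: the middle of the surface that is visible of it).
- robot.place_of(camera, label): "centre" ([x, y, z] in m, in world coordinates, good to about 4 mm: a listed point, or the origin of a listed thing).
The state is a dict: "clock": time; "joint_positions": joint angles; "dq": joint speeds; "joint_efforts": joint torques, N m; "tcp_pos": TCP position; "ee_rot": TCP orientation; "force": force on the tool from outside, world axes, zero at the start; "moment": the same for the moment, N m; "gripper_width": finger opening in m; "finger_force": force on a finger pad.
Only numpy, scipy, OpenCV 4.12 (cv2) and the standard library are available. Lean on these libraries where they do the work, as an engineer would, in place of code of your own. Each camera call takes 0.05 s, during which the arm holds its last target. There are 200 camera calls.

## Task

Load the white knobbed reference tile into the colour meter: press the meter's release key so that the sample tray pops out, set the tile down in the tray's round pocket (disc down, do not drop it), then push the tray by its front, past its half-shut catch, fully home until the last catch clicks and it stays shut. Press and push gently, never forcing the meter, and leave everything else on the bench where it is.

Things in the scene. Friction and masses are not known exactly. Their poses are not given: they have to be found in the camera images.
- meter: Colour meter: white bench instrument, fixed. Origin: centre of its underside; x runs level from its front to its rear, z up; the tray slides out of the front, along -x. Case 240 mm (x) by 180 mm (y); front face at x = -120 mm; flat deck 85 mm above the bench from there to x = 30 mm, then a display hump 118 mm high.
- slot (a point): Point in the plane of the meter's front face, in the middle of the tray slot, 40 mm above the bench; axes as the meter's. The slot's lintel is 61 mm above the bench: a tile not down in its pocket strikes it. Spring on the tray: 1 N when out, 6 N near home. Each catch rides over at about 8 N, then the force drops (click); 1.5 mm past the home click a firm rubber buffer stops the tray (10 N per mm).
- key_top (a point): Centre of the top of the release key: plain square grey key, 26 by 26 mm, 15 mm proud of the deck, near its front edge at meter x = -85, y = -65 mm; axes as the meter's. Sprung: gives from 1 to 2 N, fully down (8 mm) at 4 to 5 N; the tray lets go after 4 to 6 mm. It must be let up again for the tray to latch, and dips by itself as the tray clicks in.
- tray_front (a point): Centre of the outer face of the tray's front panel, 34 mm above the bench; axes as the meter's. Panel 90 mm wide, from 8 to 60 mm above the bench. At the start the tray hangs on its half-shut catch, this face 38 mm outside the meter's front; released it pops out to 94 mm. Fully home it stands 8 to 24 mm outside: where differs from start to start and shows only by feel. If not caught it is driven out again.
- pocket (a point): Centre of the floor of the round pocket in the tray, 22 mm above the bench, 42 mm behind the tray's front face; moves with the tray; axes as the meter's. Pocket 46 mm across, 6 mm deep, rim 28 mm above the bench. Hidden inside the meter while the tray is in.
- tile_mid (a point): Centre (half-way up, 18 mm) of the reference tile: white ceramic disc 42 mm across, 12 mm thick, with an upright round black knob 16 mm across and 24 mm tall on its upper face; 36 mm tall in all, about 90 g, z up. Stands on the bench, disc down. Held by the knob; the disc's upper face is 6 mm below this point.
- weight: steel calibration weight with a small knob, 30 mm across, 52 mm tall; bystander. Origin: centre of its underside.
- jar: closed sample jar, 48 mm across, 60 mm tall; bystander. Origin: centre of its underside.
- flask0: stoppered conical glass flask, 80 mm across, 140 mm tall; bystander. Origin: centre of its underside.
- flask1: another such flask; bystander. Origin: centre of its underside.
- flask2: another such flask; bystander. Origin: centre of its underside.
- funnel: plastic funnel standing on its mouth, 90 mm across, 95 mm tall; bystander. Origin: centre of its underside.
- wash: plastic bottle, 60 mm across, 150 mm tall; bystander. Origin: centre of its underside.
Mind the look-alikes: they are no part of the job. Leave any blue or orange look-alike of the part that bears tile_mid alone.

How it is judged (in metres and radians):
On the way, in this order (a step that is already met when the one before it is completed fails the run):
1. the tray has popped out of the meter (x of tray_front in the frame of slot below -0.08 m), for 0.2 s.
2. the tile is let go, down and level in the pocket of the open tray (horizontal distance between tile_mid and pocket below 0.005 m and z of tile_mid in the frame of pocket below 0.021 m and angle between tile_mid's own z axis and vertical below 0.08 rad and x of tray_front in the frame of slot below -0.06 m and contact force between the fingers and tile below 0.1 N), for 0.2 s.
At the end, for the whole second after the job is handed in: The tray is latched fully home in the meter, its front panel's face less than 29 mm outside the meter's front face with nothing holding it in, and the tile lies still, level and fully down in the tray's pocket (within 5 mm of its centre) (horizontal distance between tile_mid and pocket below 0.005 m and z of tile_mid in the frame of pocket below 0.021 m and angle between tile_mid's own z axis and vertical below 0.08 rad and x of tray_front in the frame of slot above -0.029 m and linear speed of tile below 0.02 m/s); the robot touches nothing.
It fails at once if the meter (key, tray or case) is pressed or pushed with more than 22 N (contact force between any of the fingers, the arm and meter above 22 N).
It fails at once if the tile is dropped or thrown: it moves faster than 0.5 m/s with no finger on it (linear speed of tile above 0.5 m/s and contact force between the fingers and tile below 0.05 N).
It fails at once if something else on the bench is moved by more than 30 mm or tipped (distance of any of weight, jar, flask0, flask1, flask2, funnel, wash from where it was at the start of the episode above 0.03 m or angle between any of weight, jar, flask0, flask1, flask2, funnel, wash's own z axis and vertical above 0.35 rad).
It also fails if it takes over 64 s, if anything falls off the work surface, if the arm or the gripper's body presses on something with over 40 N, if the wrist force passes 120 N, or if a joint passes its speed limit or range.

## Working session

There is one attempt and no reset: what is moved stays moved. The work goes in short steps, Python scripts to look and compute and a tool call to move; the robot and the scene stay as the last step left them, time stands still between calls to the robot, and variables do not carry over. Pictures are saved under pics/ and viewed, at most 10 in all, crops included, and the job is handed in when it is done.

Besides the shell and the picture viewer there is one more tool, called after "Emit:" by a JSON object that holds its "name" and its "arguments". drive_tool: Moves the arm, as the interface text tells. Its arguments: {"type":"object","properties":{"targets":{"type":"array","items":{"type":"number"}},"grip_force":{"type":"number"}},"required":["targets"]}

```bash
mkdir -p pics; cat > h.py <<'E'
from cell import robot
import numpy as np, cv2
def snap(cam,name):
    im=robot.get_image(cam); cv2.imwrite(f'pics/{name}.png',im['frame'][:,:,::-1]); return im
def find(cam,labels,n=3):
    for l in labels:
        for f in ('place_of',):
            for d in getattr(robot,f)(cam,l)[:n]: print(cam,l,round(d['p'],2),np.round(np.array(d['centre'])*1000,1))
def world(im,u,v,R=None,t=None):
    z=im['depth'][v,u]; p=np.array([(u-im['cx'])/im['fx']*z,(v-im['cy'])/im['fy']*z,z])
    Rm=cv2.Rodrigues(np.array(im['rvec'],float))[0]; return Rm.T@(p-np.array(im['tvec']).ravel())
E
python3 - <<'E'
from h import *
o=robot.get_obs(); print(o)
a=snap('top','top0'); b=snap('side','side0')
cv2.imwrite('pics/both.png',cv2.resize(np.vstack([a['frame'],b['frame']])[:,:,::-1],(480,600)))
L=['meter','slot','key_top','tray_front','tile_mid','weight','jar','flask0','funnel','wash']
find('top',L,4);find('side',L[:5],4)
E
```

```text
{'clock': 0.0, 'joint_positions': array([-73.36799356,  33.92563057,   2.7678615 ,  92.23685669,
        -1.90725705,  54.01007238,  -1.9293347 ]), 'dq': array([ 0.09367048,  0.00347194, -0.11861866,  0.07829655, -0.08184618,
       -0.01476732,  0.02064309]), 'joint_efforts': array([-3.20224472e-04, -5.48702037e+01,  1.54694181e+00, -1.98119456e+01,
        9.52686591e-03,  8.94864381e-03, -1.05822167e-05]), 'tcp_pos': array([0.27115738, 0.67149973, 0.23013943]), 'ee_rot': array([-1.79873797e+02,  8.00388549e-03,  1.58016978e+02]), 'force': array([-0.49108246, -0.47560933,  0.75642995]), 'moment': array([-0.01468124,  0.02076423, -0.0069982 ]), 'finger_force': 0.0, 'gripper_width': 0.08529955576048276}
top meter 0.55 [592.6 116.4   1.7]
top meter 0.3 [530.3 -32.2  29.8]
top slot 0.58 [545.9   3.2  37.6]
top key_top 0.45 [621.3  10.7  98.2]
top tile_mid 0.72 [ 537.9 -345.    21. ]
top tile_mid 0.57 [ 643.6 -318.3   18.6]
top tile_mid 0.55 [ 626.9 -238.5   16.5]
top tile_mid 0.52 [ 549.2 -249.7   14.3]
top weight 0.48 [ 466.  -424.7   -5.2]
top jar 0.71 [ 450.2 -301.2   -1.9]
top flask0 0.89 [ 6.327e+02 -4.294e+02  3.000e-01]
top flask0 0.81 [421.1 418.    2.2]
top flask0 0.76 [ 750.  -303.2    5.4]
top funnel 0.61 [ 296.6 -389.4    5.4]
top wash 0.62 [341.1 312.   -0.6]
top wash 0.54 [551.4  11.4  20.3]
side meter 0.57 [597.1 115.6   3.7]
side slot 0.92 [548.9   2.4  42.5]
side key_top 0.38 [614.3  11.5 101.7]
side tray_front 0.97 [529.8 -29.2  32.8]
side tray_front 0.27 [546.    8.   24.4]
side tile_mid 0.69 [ 643.6 -316.1   17.5]
side tile_mid 0.67 [ 536.6 -341.4   17. ]
side tile_mid 0.6 [ 621.6 -241.8   14.3]
side tile_mid 0.52 [ 553.7 -247.1   13.3]
```

View pics/top0.png

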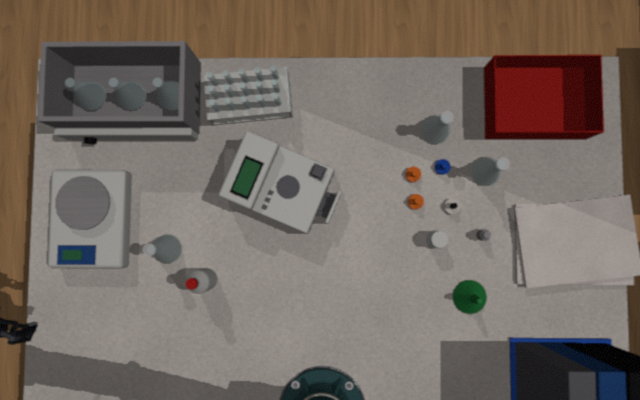

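View pics/side0.png

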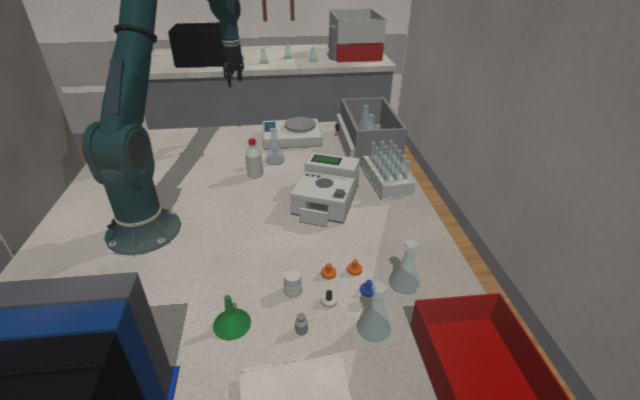

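The white tile is at top pixel (450,206), which the network puts at about (537,-343). The orange ones are at (413,174) and (415,201) and the blue one at (442,167). The meter's key is at (317,171), with the tray toward (328,207). Next I'll refine the meter pose from depth.

```bash
python3 - <<'E'
from h import *
for cam in ('top',):
    im=robot.get_image(cam); d=im['depth']; v,u=np.mgrid[:400,:640]
    P=np.stack([(u-im['cx'])/im['fx']*d,(v-im['cy'])/im['fy']*d,d],-1)
    R=cv2.Rodrigues(np.array(im['rvec'],float))[0]; W=(P-np.array(im['tvec']).ravel())@R
    def sel(c,r,z0,z1): return W[(np.hypot(W[...,0]-c[0],W[...,1]-c[1])<r)&(W[...,2]>z0)&(W[...,2]<z1)&(d>0)]
    for z0,z1,n in ((.075,.13,'case'),(.108,.13,'hump'),(.078,.092,'deck')):
        Q=sel((.595,.116),.16,z0,z1); r=cv2.minAreaRect((Q[:,:2]*1000).astype(np.float32)); print(n,len(Q),r,np.median(Q[:,2]))
    Q=sel((.622,.0125),.03,.094,.107); print('key',len(Q),Q.mean(0),np.median(Q[:,2]))
    Q=sel((.537,-.343),.03,.02,.05); print('knob',len(Q),np.median(Q,0),Q.mean(0))
    Q=sel((.537,-.343),.03,.006,.05); print('tile',len(Q),cv2.minEnclosingCircle((Q[:,:2]*1000).astype(np.float32)),Q.mean(0))
    print(im['fx'], np.median(d), R.T@-np.array(im['tvec']).ravel())
E
```

```text
case 6849 ((592.0523681640625, 116.37931823730469), (240.88681030273438, 180.09664916992188), 67.33641052246094) 0.08689251631869158
hump 2569 ((620.7153930664062, 185.38499450683594), (91.24857330322266, 179.8273162841797), 67.2691650390625) 0.11733909825480292
deck 4036 ((575.7819213867188, 77.43051147460938), (156.14944458007812, 180.0605926513672), 67.31809997558594) 0.08431166088733602
key 107 [0.61859078 0.01262996 0.09909911] 0.09898830252648082
knob 35 [ 0.53726584 -0.3405613   0.0342788 ] [ 0.53781511 -0.34101604  0.03368803]
tile 187 ((538.3253784179688, -341.6361999511719), 21.122024536132812) [ 0.53816601 -0.34073967  0.01507345]
497.53494235129756 1.3329539 [ 0.44556895 -0.02618885  1.33729092]
```

Emit:
{"name": "drive_tool", "arguments": {"targets": [18,-35,0,-7,0,18,-35,0,-7,0,18,-35,0,-7,0,18,-35,0,-7,0,18,-35,0,-7,0,18,-35,0,-7,0,18,-35,0,-7,0,18,-35,0,-7,0,18,-35,0,-7,0,18,-35,0,-7,0,18,-35,0,-7,0,18,-35,0,-7,0], "grip_force": 40}}

```text
clock: 1.9
tcp_pos: [0.4882, 0.2507, 0.2318]
ee_rot: [180.0, -0.1, 73.7]
force: [0.4, 1.0, 0.3]
gripper_width: 0.0001
finger_force: 0.0
```

Emit:
{"name": "drive_tool", "arguments": {"targets": [16,-30,0,-6,0,16,-30,0,0,0,16,-30,0,0,0,16,-30,0,0,0,16,-30,0,0,0,16,-30,0,0,0,16,-30,0,0,0,16,-24,0,0,0,0,0,-38,0,0,0,0,-38,0,0,0,0,-20,0,0,0,0,0,0,0]}}

```text
clock: 2.9
tcp_pos: [0.6119, 0.0186, 0.1308]
ee_rot: [-179.5, 0.2, 68.0]
force: [-1.2, 0.6, 0.6]
gripper_width: -0.0
finger_force: 0.0
```

Emit:
{"name": "drive_tool", "arguments": {"targets": [6,-6,-10,0,0,0,0,-14,0,0,0,0,0,0,0,0,0,0,0,0]}}

```text
clock: 3.23
tcp_pos: [0.6225, 0.012, 0.1122]
ee_rot: [179.9, -0.0, 68.0]
force: [0.2, 0.7, 0.6]
gripper_width: 0.0
finger_force: 0.0
```

Emit:
{"name": "drive_tool", "arguments": {"targets": [-2,0,-6,0,0,0,0,-5,0,0,0,0,-2,0,0,0,0,-2,0,0,0,0,-2,0,0,0,0,0,0,0,0,0,0,0,0]}}

```text
clock: 3.82
tcp_pos: [0.6199, 0.0124, 0.0946]
ee_rot: [180.0, -0.0, 68.0]
force: [1.2, -0.0, 5.0]
gripper_width: -0.0001
finger_force: 1.8
```

Emit:
{"name": "drive_tool", "arguments": {"targets": [0,0,-1,0,0,0,0,-1,0,0,0,0,0,0,0,0,0,0,0,0]}}

```text
clock: 4.15
tcp_pos: [0.6199, 0.0124, 0.0924]
ee_rot: [180.0, -0.0, 68.0]
force: [0.4, -0.6, 4.7]
gripper_width: 0.0
finger_force: 2.1
```

```bash
python3 - <<'E'
from h import *
robot.get_image('side'); find('side',['tray_front','pocket','slot'])
E
```

```text
side tray_front 0.64 [511.  -81.2  33.3]
side pocket 0.63 [526.  -46.1  22.5]
side slot 0.74 [548.9   6.3  42.7]
side slot 0.48 [341.  311.5   3.7]
```

Emit:
{"name": "drive_tool", "arguments": {"targets": [0,0,15,0,0,0,0,40,0,0,-8,-37,15,0,50,-8,-37,0,0,50,-8,-37,0,0,50,-8,-37,0,0,50,-8,-37,0,0,50,-8,-37,0,0,50,-8,-37,0,0,50,-8,-37,0,0,50,-9,-37,0,0,50,-9,-19,0,0,50]}}

```text
clock: 5.35
tcp_pos: [0.5348, -0.3454, 0.1619]
ee_rot: [-180.0, 0.2, 67.7]
force: [1.1, -1.1, 0.5]
gripper_width: 0.0429
finger_force: 0.0
```

Emit:
{"name": "drive_tool", "arguments": {"targets": [0,0,0,0,50,0,0,0,0,50,0,0,0,0,50]}}

```text
clock: 5.6
tcp_pos: [0.5371, -0.3382, 0.1614]
ee_rot: [-179.9, -0.1, 68.1]
force: [0.1, 0.7, -0.7]
gripper_width: 0.0429
finger_force: 0.0
```

```bash
python3 - <<'E'
from h import *
from scipy.spatial.transform import Rotation as Ro
o=robot.get_obs(); im=snap('wrist','w1'); d=im['depth']; v,u=np.mgrid[:400,:640]
P=np.stack([(u-im['cx'])/im['fx']*d,(v-im['cy'])/im['fy']*d,d],-1)
H=np.array(im['hand_eye']); R=Ro.from_euler('xyz',o['ee_rot'],degrees=True).as_matrix()
W=(P@H[:3,:3].T+H[:3,3])@R.T+o['tcp_pos']
m=(np.hypot(W[...,0]-.538,W[...,1]+.341)<.03)&(d>0)
for a,b in((.006,.05),(.025,.045)):
    Q=W[m&(W[...,2]>a)&(W[...,2]<b)]
    print(len(Q), cv2.minEnclosingCircle((Q[:,:2]*1000).astype(np.float32)) if len(Q) else '',Q.mean(0) if len(Q) else '')
print(o['tcp_pos'],o['ee_rot'],o['gripper_width'])
find('wrist',['tile_mid'])
E
```

```text
1892 ((538.6011962890625, -343.1531982421875), 21.0277156829834) [ 0.53925468 -0.34116842  0.01704371]
360 ((538.6140747070312, -342.9198913574219), 7.938748359680176) [ 0.53895617 -0.34195126  0.03553682]
[ 0.53710206 -0.33820505  0.16135064] [-1.79865873e+02 -7.84137850e-02  6.80519610e+01] 0.0428930505553897
wrist tile_mid 0.85 [ 538.2 -345.9   20. ]
wrist tile_mid 0.71 [ 619.7 -241.5   14.6]
wrist tile_mid 0.68 [ 643.1 -317.6   15.5]
```

View pics/w1.png

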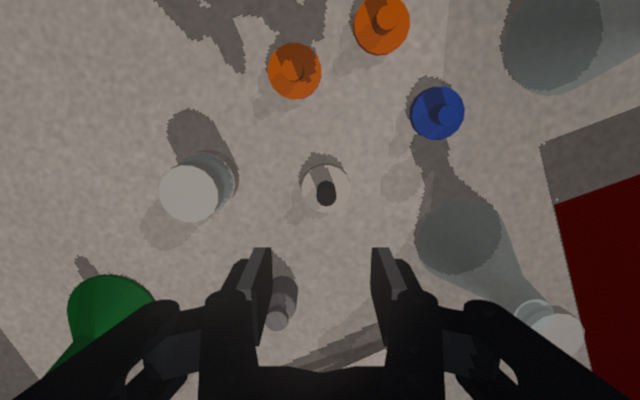

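The white tile with its black knob is at wrist pixel (325,190), centred between the fingers. Descending to grasp.

Emit:
{"name": "drive_tool", "arguments": {"targets": [1,-4,-35,-0.7,50,0,0,-35,0,50,0,0,-35,0,50,0,0,-25,0,50,0,0,-13,0,50,0,0,-2,0,50,0,0,0,0,50,0,0,0,0,50]}}

```text
clock: 6.37
tcp_pos: [0.5397, -0.3441, 0.0187]
ee_rot: [179.9, 0.0, 67.4]
force: [-0.3, -0.0, 0.3]
gripper_width: 0.0428
finger_force: 0.0
```

Emit:
{"name": "drive_tool", "arguments": {"targets": [0,0,0,0,5,0,0,0,0,5,0,0,0,0,5,0,0,0,0,5,0,0,0,0,5,0,0,0,0,5], "grip_force": 30}}

```text
clock: 6.87
tcp_pos: [0.5396, -0.3444, 0.019]
ee_rot: [179.8, 0.0, 67.3]
force: [-0.4, 0.3, 6.6]
gripper_width: 0.0146
finger_force: 29.4
```

Emit:
{"name": "drive_tool", "arguments": {"targets": [0,0,5,0,5,0,0,15,0,5,0,0,35,0,5,0,0,35,0,5,-2,30,0,0,5,-2,38,0,0,5,-2,38,0,0,5,-2,38,0,0,5,-2,38,0,0,5,-2,38,0,0,5,-1,38,0,0,5,0,25,0,0,5]}}

```text
clock: 7.87
tcp_pos: [0.5244, -0.0561, 0.1073]
ee_rot: [-179.9, -0.1, 67.5]
force: [-0.5, -0.0, 0.3]
gripper_width: 0.0146
finger_force: 29.4
```

Emit:
{"name": "drive_tool", "arguments": {"targets": [0,12,0,0,5,0,5,0,0,5,0,0,0,0,5,0,0,0,0,5,0,0,0,0,5]}}

```text
clock: 8.28
tcp_pos: [0.5256, -0.0463, 0.1076]
ee_rot: [179.9, 0.1, 67.1]
force: [0.1, -0.6, -0.7]
gripper_width: 0.0142
finger_force: 29.4
```

```bash
python3 - <<'E'
from h import *
from scipy.spatial.transform import Rotation as Ro
o=robot.get_obs(); im=snap('wrist','w2'); d=im['depth']; v,u=np.mgrid[:400,:640]
P=np.stack([(u-im['cx'])/im['fx']*d,(v-im['cy'])/im['fy']*d,d],-1)
H=np.array(im['hand_eye']); R=Ro.from_euler('xyz',o['ee_rot'],degrees=True).as_matrix()
T=P@H[:3,:3].T+H[:3,3]; W=T@R.T+o['tcp_pos']
print(o['tcp_pos'],o['ee_rot'],o['gripper_width'],o['force'])
find('wrist',['tile_mid','pocket','tray_front','slot']); robot.get_image('side'); find('side',['tile_mid','pocket','tray_front'])
np.save('w2.npy',W)
for a,b in((.018,.0255),(.0265,.031),(.055,.065),(.075,.125)):
    m=(np.hypot(W[...,0]-.5256,W[...,1]+.0423)<.06)&(d>0)&(W[...,2]>a)&(W[...,2]<b)
    Q=W[m]; print(a,len(Q),Q.mean(0) if len(Q) else '', cv2.minAreaRect((Q[:,:2]*1000).astype(np.float32)) if len(Q) else '')
E
```

```text
[ 0.52564123 -0.04634106  0.10758796] [1.79923630e+02 6.26760893e-02 6.71063830e+01] 0.014170744491692202 [ 0.11023736 -0.56571269 -0.7129772 ]
wrist tile_mid 0.86 [526.7 -48.5 108. ]
wrist slot 0.82 [546.8   7.2  38.9]
side tile_mid 0.76 [ 553.5 -247.7   18.2]
side tile_mid 0.75 [ 645.8 -319.4   19.8]
side tile_mid 0.59 [595.7 113.2   4.5]
side pocket 0.96 [528.2 -45.9  22.5]
side tray_front 0.95 [508.6 -84.3  28.2]
0.018 2462 [ 0.52715641 -0.03907016  0.02254887] ((523.3770141601562, -48.977882385253906), (56.58345031738281, 88.33776092529297), 67.13409423828125)
0.0265 6832 [ 0.53362514 -0.02310673  0.02852798] ((528.2027587890625, -37.57380676269531), (81.39216613769531, 88.72161102294922), 67.10070037841797)
0.055 520 [ 0.50873573 -0.07530915  0.05954545] ((511.2231140136719, -77.55461120605469), (8.490800857543945, 90.0986328125), 67.30750274658203)
0.075 6621 [ 0.53362201 -0.02546895  0.10230792] ((528.6972045898438, -22.172664642333984), (82.48313903808594, 59.74513244628906), 58.10588836669922)
```

View pics/w2.png

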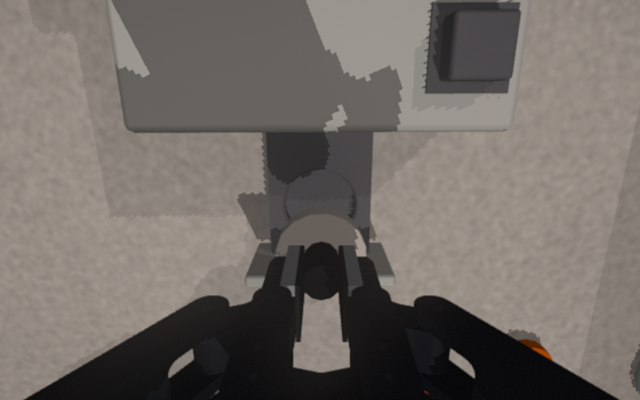

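The tile is held upright, with its knob at (322,262). The pocket circle shows behind it at about (320,195). Next I'll fit both circles in the meter's axes.

```bash
python3 - <<'E'
import numpy as np
from scipy.optimize import least_squares
W=np.load('w2.npy'); ex=np.array([.386,.9225]); ey=np.array([-.9225,.386]); c=np.array([.5256,-.0423])
X=(W[...,:2]-c)@ex*1000; Y=(W[...,:2]-c)@ey*1000; Z=W[...,2]*1000
def arc(m,r,name):  # far (max X) boundary per image column
    pts=[]
    for j in range(640):
        k=np.where(m[:,j])[0]
        if len(k)>1: i=k[np.argmax(X[k,j])]; pts.append((X[i,j],Y[i,j]))
    p=np.array(pts)
    s=least_squares(lambda q:np.hypot(p[:,0]-q[0],p[:,1]-q[1])-r,[p[:,0].max()-r,0],loss='soft_l1')
    print(name,len(p),s.x,np.abs(s.fun).mean(), c*1000+s.x[0]*ex+s.x[1]*ey)
m=(np.abs(X)<40)&(np.abs(Y)<30)
t=m&(Z>92)&(Z<106); print(np.median(Z[t]),t.sum())
h,e=np.histogram(Z[t],14);print(h,e.round(1))
zt=np.median(Z[t&(X>8)]);print(zt)
arc(t&(np.abs(Z-zt)<1.5)&(X>5),21,'tile')
arc(m&(Z>19.5)&(Z<24.5)&(X>5)&(X<30)&(np.abs(Y)<26),23,'pocket')
E
```

```text
100.95154997269502 2845
[  50   49   49   45   47   59   58  126 1001 1123  146   27   30   35] [ 92.  93.  94.  95.  96.  97.  98.  99. 100. 101. 102. 103. 104. 105.
 106.]
100.78146067152477
tile 83 [-3.31996978 -1.08191183] 0.1725102909230169 [525.31655533 -45.78029009]
pocket 66 [-1.87480918 -0.3122313 ] 0.16523621681423536 [525.16435703 -44.15003275]
```

Emit:
{"name": "drive_tool", "arguments": {"targets": [0,2,-20,0,5,0,0,-20,0,5,0,0,-12,0,5,0,0,-4,0,5,0,0,0,0,5,0,0,-3,0,5,0,0,-2,0,5,0,0,-2,0,5,0,0,0,0,5]}}

```text
clock: 9.48
tcp_pos: [0.5257, -0.0417, 0.0445]
ee_rot: [180.0, -0.0, 67.3]
force: [0.3, -0.2, -0.4]
gripper_width: 0.0146
finger_force: 29.4
```

Emit:
{"name": "drive_tool", "arguments": {"targets": [0,0,-1.5,0,5,0,0,-1,0,5,0,0,-1,0,5,0,0,0,0,5,0,0,0,0,5]}}

```text
clock: 9.9
tcp_pos: [0.5256, -0.0418, 0.041]
ee_rot: [180.0, -0.0, 67.3]
force: [-0.6, -0.5, 2.0]
gripper_width: 0.0148
finger_force: 29.7
```

Emit:
{"name": "drive_tool", "arguments": {"targets": [0,0,0,0,22,0,0,0,0,24,0,0,0,0,30,0,0,0,0,45,0,0,0,0,45]}}

```text
clock: 10.32
tcp_pos: [0.5255, -0.0417, 0.0407]
ee_rot: [-180.0, 0.0, 67.3]
force: [0.5, 0.7, -0.3]
gripper_width: 0.0385
finger_force: 0.0
```

Emit:
{"name": "drive_tool", "arguments": {"targets": [0,0,10,0,45,0,0,20,0,45,0,0,35,0,45,-4,-8,35,0,45,-12,-30,0,0,0,-12,-30,0,0,0,0,0,0,0,0,0,0,0,0,0]}}

```text
clock: 10.98
tcp_pos: [0.4965, -0.1118, 0.1418]
ee_rot: [180.0, 0.0, 67.0]
force: [0.2, 0.6, -0.0]
gripper_width: -0.0002
finger_force: 0.0
```

```bash
python3 - <<'E'
from h import *
from scipy.spatial.transform import Rotation as Ro
o=robot.get_obs(); im=snap('wrist','w3'); d=im['depth']; v,u=np.mgrid[:400,:640]
P=np.stack([(u-im['cx'])/im['fx']*d,(v-im['cy'])/im['fy']*d,d],-1)
H=np.array(im['hand_eye']); R=Ro.from_euler('xyz',o['ee_rot'],degrees=True).as_matrix()
W=(P@H[:3,:3].T+H[:3,3])@R.T+o['tcp_pos']
print(o['tcp_pos'],o['force'])
m=(np.hypot(W[...,0]-.5256,W[...,1]+.0423)<.028)&(d>0)
for a,b in((.031,.037),(.05,.065)):
    Q=W[m&(W[...,2]>a)&(W[...,2]<b)]; print(len(Q),cv2.minEnclosingCircle((Q[:,:2]*1000).astype(np.float32)),Q.mean(0))
find('wrist',['tile_mid','pocket','tray_front'])
E
```

```text
[ 0.49647018 -0.11177639  0.14182465] [ 0.16052544  0.63895096 -0.02802183]
2597 ((525.9297485351562, -38.399654388427734), 23.466379165649414) [ 0.5255368  -0.04063293  0.0344951 ]
543 ((525.2833251953125, -40.96731185913086), 7.874182224273682) [ 0.5254029  -0.04098863  0.05845822]
wrist tile_mid 0.97 [ 555.9 -251.6   16.5]
wrist tile_mid 0.95 [ 641.5 -321.4   14.2]
wrist tile_mid 0.68 [ 622.1 -239.5   17. ]
wrist tray_front 0.77 [513.  -79.3  30.6]
```

View pics/w3.png

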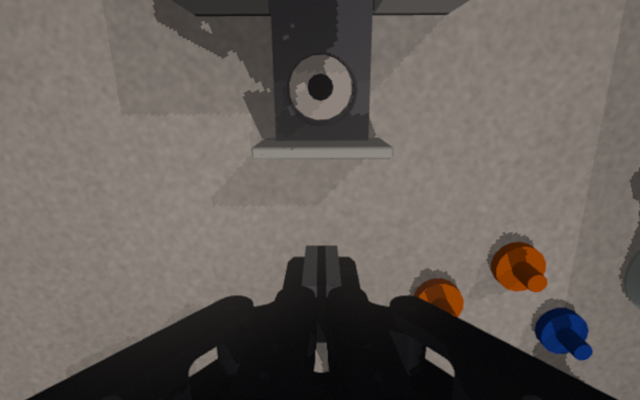

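The tile is down in its pocket at (320,88), disc top at z 34.5 mm. The panel is at (322,150), straight ahead of the closed fingers. Next: descend and push.

Emit:
{"name": "drive_tool", "arguments": {"targets": [0,0,-36,0,0,0,0,-36,0,0,0,0,-30,0,0,0,0,-6,0,0,0,0,0,0,0,0,0,0,0,0,3.1,7.4,0,0,0,3.1,7.4,0,0,0,1,2.3,0,0,0,1,2.3,0,0,0,0,0,0,0,0]}}

```text
clock: 12.1
tcp_pos: [0.5067, -0.0898, 0.0336]
ee_rot: [179.9, -0.0, 67.4]
force: [0.2, -1.0, 0.9]
gripper_width: -0.0002
finger_force: 0.4
```

Emit:
{"name": "drive_tool", "arguments": {"targets": [1.5,3.7,0,0,0,1.5,3.7,0,0,0,1.5,3.7,0,0,0,1.6,3.7,0,0,0,1.5,3.7,0,0,0,1.5,3.7,0,0,0,1.6,3.7,0,0,0,1.5,3.7,0,0,0,1.6,3.7,0,0,0,1.5,3.7,0,0,0,1.5,3.7,0,0,0,0,0,0,0,0]}}

```text
clock: 13.1
tcp_pos: [0.5229, -0.0496, 0.0328]
ee_rot: [179.9, 0.0, 67.3]
force: [0.4, -5.5, 2.5]
gripper_width: -0.0002
finger_force: 2.2
```

```bash
cat > s.py <<'E'
from h import *
o=robot.get_obs(); ex=np.array([.386,.9225]); ey=np.array([-.9225,.386]); p=o['tcp_pos'][:2]*1000-np.array([545.7,5.7])
print('x',p@ex,'lat',p@ey,'F',o['force'][:2]@ex,o['clock'],'ff',o['finger_force'])
E
python3 s.py; python3 - <<'E'
from h import *
robot.get_image('side'); find('side',['tray_front'])
E
```

```text
x -59.86528611908304 lat -0.31453900254167705 F -4.9284005363629575 13.1 ff 2.227143533527851
side tray_front 0.68 [525.2 -41.3  31.5]
```

Emit:
{"name": "drive_tool", "arguments": {"targets": [0.8,1.8,0,0,0,0.8,1.8,0,0,0,0.8,1.8,0,0,0,0.8,1.8,0,0,0,0.8,1.8,0,0,0,0.8,1.8,0,0,0,0.8,1.8,0,0,0,0.8,1.8,0,0,0,0,0,0,0,0]}}

```text
clock: 13.95
tcp_pos: [0.529, -0.035, 0.0328]
ee_rot: [180.0, 0.0, 67.3]
force: [0.5, -4.7, 2.2]
gripper_width: 0.0003
finger_force: 2.0
```

```bash
python3 s.py
```

```text
x -44.02385267471457 lat -0.2699383793495154 F -4.193407126346247 13.95 ff 1.9709544628858566
```

Emit:
{"name": "drive_tool", "arguments": {"targets": [0.8,1.8,0,0,0,0.8,1.8,0,0,0,0.8,1.8,0,0,0,0.4,0.9,0,0,0,0.4,0.9,0,0,0,0,0,0,0,0]}}

```text
clock: 14.45
tcp_pos: [0.5318, -0.0282, 0.0328]
ee_rot: [-180.0, 0.0, 67.3]
force: [-0.1, -4.1, 2.7]
gripper_width: -0.0001
finger_force: 2.3
```

Emit:
{"name": "drive_tool", "arguments": {"targets": [0.4,0.9,0,0,0,0.4,0.9,0,0,0,0,0,0,0,0]}}

```text
clock: 14.7
tcp_pos: [0.5321, -0.0274, 0.0328]
ee_rot: [-180.0, 0.1, 67.3]
force: [-0.8, -7.2, 3.4]
gripper_width: 0.0003
finger_force: 3.2
```

Emit:
{"name": "drive_tool", "arguments": {"targets": [0.4,0.9,0,0,0,0.4,0.9,0,0,0,0,0,0,0,0]}}

```text
clock: 14.95
tcp_pos: [0.5324, -0.0265, 0.0328]
ee_rot: [-180.0, 0.2, 67.2]
force: [-1.6, -8.0, 3.4]
gripper_width: 0.0001
finger_force: 4.1
```

Emit:
{"name": "drive_tool", "arguments": {"targets": [0.4,0.9,0,0,0,0,0,0,0,0]}}

```text
clock: 15.12
tcp_pos: [0.5327, -0.026, 0.0328]
ee_rot: [-180.0, 0.2, 67.2]
force: [-2.4, -8.1, 3.7]
gripper_width: -0.0
finger_force: 4.4
```

Emit:
{"name": "drive_tool", "arguments": {"targets": [0.4,0.9,0,0,0,0,0,0,0,0]}}

```text
clock: 15.28
tcp_pos: [0.533, -0.0252, 0.0328]
ee_rot: [-180.0, 0.2, 67.2]
force: [-1.6, -8.2, 2.9]
gripper_width: -0.0002
finger_force: 4.5
```

Emit:
{"name": "drive_tool", "arguments": {"targets": [0.4,0.9,0,0,0,0,0,0,0,0]}}

```text
clock: 15.45
tcp_pos: [0.5332, -0.0245, 0.0328]
ee_rot: [-180.0, 0.2, 67.2]
force: [-3.0, -9.3, 3.2]
gripper_width: -0.0
finger_force: 4.8
```

Emit:
{"name": "drive_tool", "arguments": {"targets": [0.4,0.9,0,0,0,0,0,0,0,0]}}

```text
clock: 15.62
tcp_pos: [0.5335, -0.0238, 0.0328]
ee_rot: [-180.0, 0.2, 67.2]
force: [-2.0, -9.7, 4.1]
gripper_width: 0.0
finger_force: 4.9
```

Emit:
{"name": "drive_tool", "arguments": {"targets": [0.4,0.9,0,0,0,0,0,0,0,0]}}

```text
clock: 15.78
tcp_pos: [0.5339, -0.0231, 0.0328]
ee_rot: [-180.0, 0.2, 67.2]
force: [-3.2, -9.9, 4.0]
gripper_width: -0.0002
finger_force: 5.1
```

Emit:
{"name": "drive_tool", "arguments": {"targets": [0.4,0.9,0,0,0,0,0,0,0,0]}}

```text
clock: 15.95
tcp_pos: [0.5342, -0.0223, 0.0328]
ee_rot: [-180.0, 0.2, 67.1]
force: [-3.8, -9.9, 3.8]
gripper_width: 0.0003
finger_force: 5.2
```

Emit:
{"name": "drive_tool", "arguments": {"targets": [0.4,0.9,0,0,0,0,0,0,0,0]}}

```text
clock: 16.12
tcp_pos: [0.5344, -0.0217, 0.0328]
ee_rot: [-180.0, 0.2, 67.1]
force: [-3.5, -10.1, 4.4]
gripper_width: 0.0004
finger_force: 5.4
```

Emit:
{"name": "drive_tool", "arguments": {"targets": [0.4,0.9,0,0,0,0,0,0,0,0]}}

```text
clock: 16.28
tcp_pos: [0.5353, -0.0195, 0.0328]
ee_rot: [-179.9, 0.2, 67.2]
force: [-1.2, -6.9, 4.3]
gripper_width: -0.0001
finger_force: 3.8
```

Emit:
{"name": "drive_tool", "arguments": {"targets": [0.4,0.9,0,0,0,0,0,0,0,0]}}

```text
clock: 16.45
tcp_pos: [0.5363, -0.0172, 0.0328]
ee_rot: [-179.9, 0.1, 67.2]
force: [-0.1, -4.4, 1.8]
gripper_width: -0.0001
finger_force: 1.9
```

```bash
python3 s.py;  python3 - <<'E'
from h import *
robot.get_image('side'); find('side',['tray_front'])
E
```

```text
x -24.772278603696595 lat -0.20494902836804432 F -4.126257864603289 16.45 ff 1.9181336648762226
side tray_front 0.78 [541.1  -6.9  34.6]
side tray_front 0.31 [ 445.7 -298.4   -1.4]
```

Emit:
{"name": "drive_tool", "arguments": {"targets": [0.4,0.9,0,0,0,0,0,0,0,0]}}

```text
clock: 16.72
tcp_pos: [0.5369, -0.0157, 0.0327]
ee_rot: [-179.9, 0.0, 67.3]
force: [-1.7, -5.3, 2.8]
gripper_width: -0.0001
finger_force: 2.7
```

Emit:
{"name": "drive_tool", "arguments": {"targets": [0.4,0.9,0,0,0,0,0,0,0,0]}}

```text
clock: 16.88
tcp_pos: [0.5372, -0.0151, 0.0327]
ee_rot: [-179.9, 0.1, 67.3]
force: [-0.3, -6.0, 3.3]
gripper_width: -0.0001
finger_force: 3.0
```

Emit:
{"name": "drive_tool", "arguments": {"targets": [0.4,0.9,0,0,0,0,0,0,0,0]}}

```text
clock: 17.05
tcp_pos: [0.5372, -0.0151, 0.0327]
ee_rot: [-179.9, 0.1, 67.3]
force: [-2.1, -7.5, 3.5]
gripper_width: 0.0001
finger_force: 3.8
```

Emit:
{"name": "drive_tool", "arguments": {"targets": [0.4,0.9,0,0,0,0,0,0,0,0]}}

```text
clock: 17.22
tcp_pos: [0.5372, -0.0151, 0.0327]
ee_rot: [-179.9, 0.2, 67.2]
force: [-1.4, -9.4, 4.3]
gripper_width: 0.0002
finger_force: 4.5
```

Emit:
{"name": "drive_tool", "arguments": {"targets": [0.4,0.9,0,0,0,0,0,0,0,0]}}

```text
clock: 17.38
tcp_pos: [0.5371, -0.015, 0.0327]
ee_rot: [-179.9, 0.2, 67.2]
force: [-2.5, -10.3, 4.8]
gripper_width: -0.0002
finger_force: 5.3
```

The tray clicked, then met a firm stop, which is the buffer. Backing off and checking.

Emit:
{"name": "drive_tool", "arguments": {"targets": [-1.2,-2.8,0,0,0,-1.6,-3.7,0,0,0,-1.6,-3.7,0,0,0,-4,-10,0,0,0,-10,-25,0,0,0,-10,-25,20,0,0,0,-10,40,0,0,0,0,40,0,0,0,0,0,0,0,0,0,0,0,0]}}

```text
clock: 18.22
tcp_pos: [0.5122, -0.0919, 0.1348]
ee_rot: [179.8, -0.1, 67.3]
force: [-0.1, -0.2, 0.8]
gripper_width: 0.0001
finger_force: 0.0
```

```bash
python3 - <<'E'
from h import *
a=snap('wrist','w4'); im=robot.get_image('side'); find('side',['tray_front'])
o=robot.get_obs(); print(o['tcp_pos'],o['force'])
cv2.imwrite('pics/fin.png',np.hstack([cv2.resize(im['frame'][150:250,250:410],(400,250)),cv2.resize(a['frame'],(400,250))])[:,:,::-1])
E
```

```text
side tray_front 0.7 [539.8  -7.7  32.9]
[ 0.50994166 -0.09088466  0.13185832] [0.19096983 0.17674968 0.93170293]
```

View pics/fin.png

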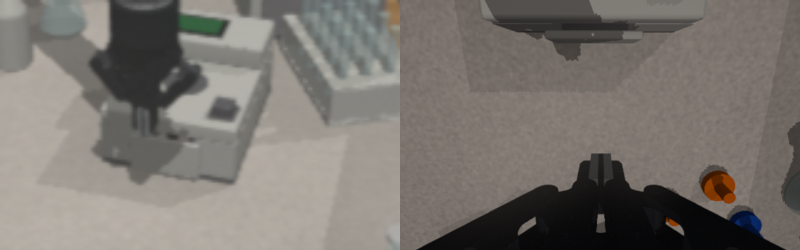

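The right half, at about (595,38), shows the panel close to the front face with nothing touching it. It measures about 14 mm outside and stays there, so the tray is latched.

```bash
python3 -c "
from cell import robot
print(robot.sign_off())"
```

```text
the job is handed in; nothing more can be done
None
```

The white tile is in the tray's pocket, and the tray clicked home and held after I backed the arm off, its front about 14 mm outside the meter; I handed the job in at about 18 s, and no verdict came back.

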